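# Build up the sample stand to the height gauge

### The arm

A 6-joint arm with a two-finger parallel gripper is mounted at the origin on the work surface. World frame = base frame: x ahead of the robot, y to its left, z up, the work surface at z = 0. Lengths are in mm, angles in rad, forces in N, time in s.
With the tool pointing down it reaches from about 350 to 725 mm from the base axis. Payload 4.3 kg.
Tool frame: the origin (TCP) lies midway between the tips of the shut fingers; the grasp point (between the pads) lies 19 mm behind it (r.grip_point_offset is the z of the grasp point in the tool frame, in mm); z points along the fingers, y is the direction in which the jaws open and shut (so a half turn about z gives the same grasp; the last joint's range is limited). The gripper opens to 85 mm and grips with 20 to 120 N. Pads are 22 mm wide; open, the fingers measure 114 mm over their backs; the gripper's body (76 mm by 85 mm) begins 54 mm behind the grasp point. The pads swing forward as they close: fully open they stand 13 mm farther back than shut.
Start: joints at [1.121, 0.377, 0.081, 1.274, 0, 1.46], TCP at [191.655, 542.158, 231.329] pointing down, gripper open.
Joint ranges: [-2.72, 2.72], [-0.84, 1.66], [-1.02, 1.22], [-1.77, 2.12], [-1.37, 1.28], [-3.14, 3.14]. Speed limits (rad/s): [2.57, 2.57, 3.14, 3.14, 3.14, 3.14].

### API

Orientations are given as a unit quaternion [w, x, y, z].
In Python, from rig import r gives the robot as it stands.
- The arm moves only by the tool step_arm, never from a script. Its argument "steps" is one flat list of numbers, 7 for each row, row after row: the shift along the tool's x, y, z in cm, then the turn, a rotation vector about the tool's x, y, z in degrees, then the opening, from 0 (shut) to 1 (fully open). In form: [dx, dy, dz, wx, wy, wz, grip, dx, dy, dz, wx, wy, wz, grip, ...]. A call has 1 to 12 rows; each row is the pose to reach, as a shift and turn from the pose commanded when the call began, along the tool's axes at that moment; what a row does not reach only later rows make up. A row lasts 1/10 s, in which the tool goes at most 50 mm and 8.59 degrees, less where a joint would pass 70% of its speed; a pose out of reach is approached as far as the arm can. A call with a gripper value outside its range is refused whole. The fingers move at their own pace and stop on an object; "newtons" is the grip in N (left out, the last holds). Time passes only in rows, so rows that repeat a pose let the fingers close. It gives the time, the measured TCP pose, the force and the opening at its end, in the units of the state.
- r.state(): the state, without advancing time (a new reading comes with each control period).
- r.read_camera(name): name is "scene" or "top"; returns the picture (420x560x3 uint8, red, green, blue); there is no depth.
- r.camera_info(name): a dict with "mtx" (3x3 intrinsics, pixels), "dist_coeffs" ([k1, k2, p1, p2, k3] as OpenCV has them; the pictures are not rectified), "xyz" and "orientation" of the camera in the world. Camera axes: x right, y up, looking along -z (the intrinsics and any distortion apply to the point x, -y, -z); pixel columns grow to the right and rows downward; lengths in mm; the calibration is good to about 2 mm. A picture is of the moment at which its call begins. camera_info takes no time and is no camera call.
- r.job_done(): hands the job in, once; it reports no verdict.
Trained networks look in the newest picture that a camera, given by its name, has taken for a name from the list of things; names that differ only in an ending like _2 or _b are one class to them, and where a whole thing is asked for, a point or a joint stands for the part that bears it (a point fixed in the world has none). Each returns a list of dicts, best first, with "conf" (0 to 1); they miss things now and then, are a little off and sometimes report something else, mostly with a low value. They report only what shows in the picture. A call takes as long as a camera call.
- r.find_in(thing, camera): "centre" ([x, y, z] in mm, in the coordinates of the camera as it stood for that picture, good to about 4 mm: the middle of the surface that is visible of it).
- r.regions_of(thing, camera): "pixels" (420x560 bool, what is visible of it).
- r.landmark_of(thing, camera): "centre" ([x, y, z] in mm, in the coordinates of the camera as it stood for that picture, good to about 4 mm: a listed point, or the origin of a listed thing).
The state is a dict: "time_s": time; "joints": joint angles; "joint_vel": joint speeds; "joint_torque": joint torques, N m; "tool_pos": TCP position; "tool_rot": TCP orientation; "contact_force": force on the tool from outside, world axes, zero at the start; "wrist_torque": the same for the moment, N m; "opening": opening from 0.0 (shut) to 1.0 (fully open).
Only numpy, scipy, OpenCV 4.12 (cv2) and the standard library are available. Lean on these libraries where they do the work, as an engineer would, in place of code of your own. Each camera call takes 0.05 s, during which the arm holds its last target. There are 200 camera calls.

### The job

Stack spacer plates flat and squarely, one on another, on the sample stand until the top of the stack is level with the blade of the height gauge at the stand's end, choosing thick and thin plates as needed, and keep the plates you do not need clear of the stand. Then, once the stack is right, set the round sample cell upright in the middle of the top plate and let go. Keep the cell upright all along, and leave the bottles, cup, marker, glass dish and grey box where they are.

Things in the scene. Friction and masses are not known exactly. Their poses are not given: they have to be found in the camera images.
- stand: the sample stand: a low two-step steel block fixed to the table, foot 84 (x) by 124 (y) by 6 mm, raised pad 64 (x) by 104 (y) mm whose top is 20 mm above the table. Origin under its centre, z up. Plates lie on the pad with their y along its y. The gauge in use is the one standing at its +y end, 107 mm from its centre, blade tip 61 mm from it; the other two are parked over 170 mm away
- stand_top (a point): centre of the top of the stand's pad, 20 mm above the table
- gauge36: one of three fixed steel height gauges (which is in use varies): post 12 mm square and 70 mm tall on a 44 by 36 mm foot, with one flat blade (20 mm wide, 4 mm thick) reaching 46 mm out from the post's axis along the gauge's own -y. The blade's upper face is the mark, 56 mm above the table, 36 mm above the stand's pad. Origin under the post. It is in use only if it stands at the stand (see the stand)
- gauge36_mark (a point): tip of that gauge's blade, on its upper face: the mark, 56 mm above the table
- gauge48: one of three fixed steel height gauges (which is in use varies): post 12 mm square and 82 mm tall on a 44 by 36 mm foot, with one flat blade (20 mm wide, 4 mm thick) reaching 46 mm out from the post's axis along the gauge's own -y. The blade's upper face is the mark, 68 mm above the table, 48 mm above the stand's pad. Origin under the post. It is in use only if it stands at the stand (see the stand)
- gauge48_mark (a point): tip of that gauge's blade, on its upper face: the mark, 68 mm above the table
- gauge60: one of three fixed steel height gauges (which is in use varies): post 12 mm square and 94 mm tall on a 44 by 36 mm foot, with one flat blade (20 mm wide, 4 mm thick) reaching 46 mm out from the post's axis along the gauge's own -y. The blade's upper face is the mark, 80 mm above the table, 60 mm above the stand's pad. Origin under the post. It is in use only if it stands at the stand (see the stand)
- gauge60_mark (a point): tip of that gauge's blade, on its upper face: the mark, 80 mm above the table
- thick_a: plain aluminium spacer plate, loose, lying flat on the table: 50 (x) by 90 (y) by 24 mm thick, about 0.29 kg, two small dark dimples on top. One of two thick (24 mm) ones. Origin at the centre of its underside, z up
- thick_a_top (a point): centre of the top face of that plate, 24 mm above its origin
- thick_b: plain aluminium spacer plate, loose, lying flat on the table: 50 (x) by 90 (y) by 24 mm thick, about 0.29 kg, two small dark dimples on top. One of two thick (24 mm) ones. Origin at the centre of its underside, z up
- thick_b_top (a point): centre of the top face of that plate, 24 mm above its origin
- thin_a: plain aluminium spacer plate, loose, lying flat on the table: 50 (x) by 90 (y) by 12 mm thick, about 0.14 kg, two small dark dimples on top. One of two thin (12 mm) ones. Origin at the centre of its underside, z up
- thin_a_top (a point): centre of the top face of that plate, 12 mm above its origin
- thin_b: plain aluminium spacer plate, loose, lying flat on the table: 50 (x) by 90 (y) by 12 mm thick, about 0.14 kg, two small dark dimples on top. One of two thin (12 mm) ones. Origin at the centre of its underside, z up
- thin_b_top (a point): centre of the top face of that plate, 12 mm above its origin
- cell: the sample cell: an upright black round puck 48 mm across and 22 mm high with a glass window 42 mm across and 6 mm high on top (28 mm in all), about 0.09 kg, loose, standing on the table. Origin at the centre of its underside, z up
- amber_bottle: bystander, loose, leave it where it is: amber glass bottle, 60 mm across, 150 mm tall. Origin at the centre of its underside
- white_bottle: bystander, loose, leave it where it is: white plastic bottle, 56 mm across, 130 mm tall. Origin at the centre of its underside
- steel_cup: bystander, loose, leave it where it is: open steel cup, 68 mm across, 70 mm tall. Origin at the centre of its underside
- marker: bystander, loose, leave it where it is: white marker pen with a black cap, lying, about 120 mm long (along its y), 19 mm wide, 15 mm high. Origin at the centre of its underside
- glass_dish: bystander, loose, leave it where it is: flat glass dish, 60 mm across, 14 mm high. Origin at the centre of its underside
- slide_box: bystander, loose, leave it where it is: grey box, 70 (x) by 100 (y) by 28 mm high. Origin at the centre of its underside

How it is judged:
By the outcome, as a careful person would: the job done as asked, in the order asked, and still so for the second after the job is handed in, with the robot touching nothing.
It also fails if it takes over 69 s, if anything falls off the work surface, if the arm or the gripper's body presses on something with over 40 N, if the wrist force passes 120 N, or if a joint passes its speed limit or range.

## Working session

There is one attempt and no reset: what is moved stays moved. The work goes in short steps, Python scripts to look and compute and a tool call to move; the robot and the scene stay as the last step left them, time stands still between calls to the robot, and variables do not carry over. Pictures are saved under pics/ and viewed, about 8 in all and at most 12, crops included, and the job is handed in when it is done.

Besides the shell and the picture viewer there is one more tool, called after "Call:" as name(argument=value, ...), one argument or row to a line, values as JSON. step_arm: Moves the arm, as the interface text tells. Its arguments: {"type":"object","properties":{"steps":{"type":"array"},"newtons":{"type":"number"}},"required":["steps"]}

```bash
ls; mkdir -p pics; python3 - <<'E'
from rig import r
import cv2
for n in("scene","top"):
    im=r.read_camera(n); cv2.imwrite(f"pics/{n}0.png",im[:,:,::-1]); print(n,r.camera_info(n))
print(r.state())
E
```

```text
pics
scene {'mtx': array([[503.47616433,   0.        , 277.76713245],
       [  0.        , 503.47616433, 205.00946785],
       [  0.        ,   0.        ,   1.        ]]), 'dist_coeffs': array([-0.01742707,  0.        ,  0.        ,  0.        ,  0.        ]), 'xyz': array([1156.73121332,  570.42938036, 1138.81314494]), 'orientation': array([0.37860779, 0.12234099, 0.29009649, 0.87036363])}
top {'mtx': array([[533.38535398,   0.        , 278.66281888],
       [  0.        , 533.38535398, 212.84831673],
       [  0.        ,   0.        ,   1.        ]]), 'dist_coeffs': array([-0.03691706,  0.        ,  0.        ,  0.        ,  0.        ]), 'xyz': array([ 445.65980208,   13.47405879, 1420.79620755]), 'orientation': array([-0.70496142, -0.0434487 ,  0.03145281,  0.70721448])}
{'time_s': 0.1, 'joints': array([ 1.12068426e+00,  3.78026017e-01,  7.97610152e-02,  1.27439255e+00,
       -9.41141341e-06,  1.46049545e+00]), 'joint_vel': array([-8.03532513e-04, -2.04642400e-03,  1.47461952e-03, -4.79443494e-06,
        4.44727139e-05,  1.23155891e-04]), 'joint_torque': array([ 9.98129144e-04, -4.64696074e+01,  2.70581925e+01,  1.20700314e-02,
       -1.28424508e-04, -6.07563621e-06]), 'tool_pos': array([191.39353026, 541.58968545, 230.43432973]), 'tool_rot': array([-2.52842759e-04,  1.69089223e-01,  9.85600309e-01, -8.95619355e-04]), 'contact_force': array([-0.47435135, -0.15532034,  0.44276839]), 'wrist_torque': array([-0.01801994, -0.00497782, -0.00304379]), 'opening': 1.0014840791156845}
```

View pics/top0.png

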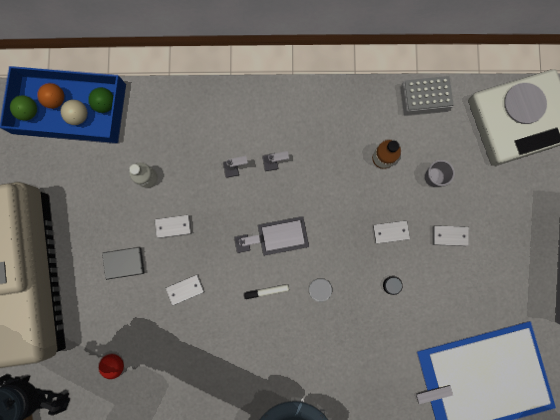

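View pics/scene0.png

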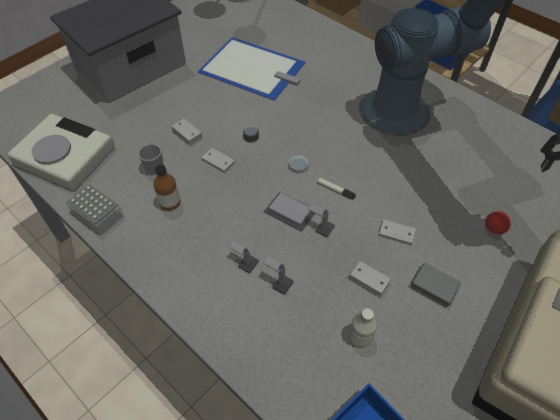

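```bash
cat > h.py <<'E'
from rig import r
import numpy as np, cv2
from scipy.spatial.transform import Rotation as R
def cam(n):
    i=r.camera_info(n); return i, R.from_quat(i["orientation"],scalar_first=True)
def world(n,p):
    i,q=cam(n); return q.apply(p)+i["xyz"]
def project(n,P):
    i,q=cam(n); p=q.inv().apply(np.atleast_2d(P)-i["xyz"])*[1,-1,-1]
    return cv2.projectPoints(p,np.zeros(3),np.zeros(3),i["mtx"],i["dist_coeffs"])[0][:,0]
def ray(n,uv):
    i,q=cam(n); u=cv2.undistortPoints(np.array(uv,float).reshape(-1,1,2),i["mtx"],i["dist_coeffs"])[:,0]
    d=q.apply(np.c_[u[:,0],-u[:,1],-np.ones(len(u))]); return i["xyz"],d
def onz(n,uv,z):
    o,d=ray(n,uv); return o+d*((z-o[2])/d[:,2])[:,None]
def rect(n,mask,z):
    """min-area rectangle of a mask projected on plane z"""
    c=max(cv2.findContours(mask.astype(np.uint8),0,1)[0],key=cv2.contourArea)[:,0].astype(float)
    p=onz(n,c,z)[:,:2].astype(np.float32); (cx,cy),(w,h),a=cv2.minAreaRect(p)
    if w>h: w,h,a=h,w,a+90   # a = direction of short side (x)
    return np.round([cx,cy,w,h,(a+90)%180-90],1)
E
python3 - <<'E'
from h import *
for n in("top","scene"):
    for t in("stand","stand_top","gauge36","gauge48","gauge60","thick_a_top","thin_a_top","cell","slide_box","marker"):
        print(n,t,[(world(n,d["centre"]).round().tolist(),round(d["conf"],2)) for d in r.landmark_of(t,n)[:4]])
E
```

```text
top stand [([390.0, 66.0, 1.0], 0.71), ([537.0, 23.0, -1.0], 0.66), ([514.0, 133.0, 0.0], 0.64), ([392.0, 285.0, 1.0], 0.47)]
top stand_top []
top gauge36 [([716.0, 161.0, -2.0], 0.65), ([738.0, 58.0, 0.0], 0.58), ([515.0, 129.0, -4.0], 0.52)]
top gauge48 [([716.0, 161.0, -2.0], 0.65), ([738.0, 58.0, 0.0], 0.58), ([515.0, 129.0, -4.0], 0.52)]
top gauge60 [([716.0, 161.0, -2.0], 0.65), ([738.0, 58.0, 0.0], 0.58), ([515.0, 129.0, -4.0], 0.52)]
top thick_a_top [([393.0, 289.0, 12.0], 0.66), ([558.0, 318.0, 24.0], 0.55)]
top thin_a_top [([394.0, 290.0, 11.0], 0.75), ([404.0, -261.0, -4.0], 0.49)]
top cell [([400.0, -257.0, -4.0], 0.51), ([536.0, -413.0, -1.0], 0.15)]
top slide_box [([744.0, -244.0, -2.0], 0.67), ([465.0, 455.0, -1.0], 0.64)]
top marker [([392.0, 66.0, 1.0], 0.82), ([533.0, 27.0, 21.0], 0.33)]
scene stand [([533.0, 23.0, -0.0], 0.94)]
scene stand_top [([539.0, 25.0, 23.0], 0.79)]
scene gauge36 [([517.0, 133.0, -2.0], 0.86), ([721.0, 162.0, -5.0], 0.83), ([737.0, 52.0, -3.0], 0.76)]
scene gauge48 [([517.0, 133.0, -2.0], 0.86), ([721.0, 162.0, -5.0], 0.83), ([737.0, 52.0, -3.0], 0.76)]
scene gauge60 [([517.0, 133.0, -2.0], 0.86), ([721.0, 162.0, -5.0], 0.83), ([737.0, 52.0, -3.0], 0.76)]
scene thick_a_top [([564.0, 315.0, 19.0], 0.83)]
scene thin_a_top [([393.0, 285.0, 15.0], 0.66)]
scene cell [([403.0, -258.0, -1.0], 0.64)]
scene slide_box [([464.0, 444.0, -0.0], 0.74), ([395.0, 285.0, 15.0], 0.49), ([559.0, 315.0, -0.0], 0.29)]
scene marker [([383.0, 66.0, -3.0], 0.81)]
```

The top view shows plates at (173,226), (185,290), (391,232) and (451,236), the stand at (283,236) with a gauge at (240,242), and the cell at (393,285). The two parked gauges are at about (232,165) and (270,160). Next I'll enlarge both views.

```bash
python3 - <<'E'
from h import *
S=cv2.imread("pics/scene0.png");T=cv2.imread("pics/top0.png")
def tile(im,c,w=50,h=50,s=4): 
    x,y=c[0]-w//2,c[1]-h//2; return cv2.resize(im[y:y+h,x:x+w],None,fx=s,fy=s,interpolation=cv2.INTER_CUBIC)
a=np.hstack([tile(S,c) for c in((370,278),(398,232),(218,160),(187,131))])
b=np.hstack([tile(T,c) for c in((173,226),(185,290),(391,232),(451,236))])
c=np.hstack([tile(S,(305,210),100),tile(T,(268,237),100)])
cv2.imwrite("pics/m.png",np.vstack([a,b,c]))
E
```

```text
(no output)
```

View pics/m.png

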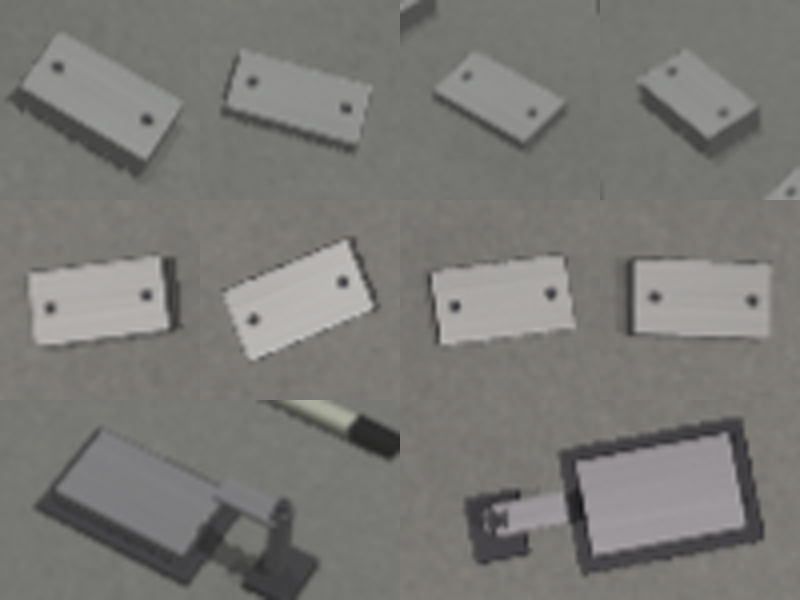

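```bash
cat >> h.py <<'E'
def tri(a,b):
    """least-squares crossing of the top ray (pixel a) and scene ray (pixel b)"""
    A=np.zeros((3,3));v=np.zeros(3);pts=[]
    for n,uv in(("top",a),("scene",b)):
        o,d=ray(n,[uv]);d=d[0]/np.linalg.norm(d[0]);M=np.eye(3)-np.outer(d,d);A+=M;v+=M@o
    return np.linalg.solve(A,v)
def dimple(im,uv,w=3):
    x,y=np.round(uv).astype(int);g=im[y-w:y+w+1,x-w:x+w+1].mean(2)
    k=np.clip(np.percentile(g,60)-10-g,0,None);ys,xs=np.mgrid[-w:w+1,-w:w+1]
    return np.array([x+(k*xs).sum()/k.sum(),y+(k*ys).sum()/k.sum()])
E
python3 - <<'E'
from h import *
S=cv2.imread("pics/scene0.png").astype(float);T=cv2.imread("pics/top0.png").astype(float)
sc=((370,278),(398,232),(218,160),(187,131)); tc=((173,226),(185,290),(391,232),(451,236))
sm=[((57,67),(147,119)),((252,82),(347,107)),((467,76),(532,112)),((672,71),(723,112))]
tm=[((50,308),(147,296)),((253,319),(343,283)),((455,306),(551,294)),((655,297),(752,301))]
for k in range(4):
    f=lambda c,m,oy:np.array([c[0]-25+(m[0]-200*k)/4-.4,c[1]-25+(m[1]-oy)/4-.4])
    s=[dimple(S,f(sc[k],m,0)) for m in sm[k]];t=[dimple(T,f(tc[k],m,200)) for m in tm[k]]
    # scene end order: match by y (scene left = -? ) try both
    for o in(s,s[::-1]):
        P=np.array([tri(a,b) for a,b in zip(t,o)])
        if abs(P[:,2].mean())<60 and abs(P[0,2]-P[1,2])<15:
            d=P[0]-P[1]; print(k+1,P.mean(0).round(1),P[:,2].round(1),"yaw",np.degrees(np.arctan2(-d[0],d[1])).round(1),np.hypot(*d[:2]).round(1))
    for z in(12,24):
        Q=onz("top",t,z); d=Q[0]-Q[1]; print("   top@",z,Q.mean(0).round(1),np.degrees(np.arctan2(-d[0],d[1])).round(1), "scene", onz("scene",s,z).mean(0).round(1))
print("post top",tri((242.0,241.3),(325.3,210.3)))
i=r.read_camera("top");r.read_camera("scene")
for t in("gauge36_mark","gauge48_mark","gauge60_mark"):
  for n in("top","scene"):
    print(n,t,[(world(n,d["centre"]).round().tolist(),round(d["conf"],2)) for d in r.landmark_of(t,n)[:4]])
for n in("top","scene"):
  for t,z in(("stand",13),("slide_box",28)):
    for d in r.regions_of(t,n)[:2]: print(n,t,round(d["conf"],2),rect(n,d["pixels"],z))
  for d in r.regions_of("cell",n)[:2]:
    q=np.argwhere(d["pixels"])[:,::-1]; print(n,"cell",round(d["conf"],2),q.min(0),q.max(0),onz(n,[q.mean(0)],25).round(1))
E
```

```text
1 [560.7 317.7  26.3] [26.3 26.3] yaw 7.4 63.9
   top@ 12 [561.7 321.1  12. ] 7.5 scene [553.2 314.2  12. ]
   top@ 24 [560.7 318.5  24. ] 7.5 scene [559.6 317.   24. ]
2 [393.6 285.6  14.6] [14.8 14.3] yaw 22.8 63.5
   top@ 12 [393.3 286.5  12. ] 22.7 scene [392.2 284.6  12. ]
   top@ 24 [393.7 284.1  24. ] 22.7 scene [400.3 287.6  24. ]
3 [ 544.7 -259.9   13. ] [ 9.2 16.7] yaw 8.5 65.2
   top@ 12 [ 544.8 -260.2   12. ] 7.3 scene [ 544.2 -260.8   12. ]
   top@ 24 [ 543.9 -257.8   24. ] 7.3 scene [ 550.8 -252.    24. ]
4 [ 533.5 -414.9   24.6] [19.3 29.9] yaw -1.3 62.9
   top@ 12 [ 534.2 -418.9   12. ] -2.4 scene [ 526.4 -426.3   12. ]
   top@ 24 [ 533.5 -415.2   24. ] -2.4 scene [ 533.1 -415.7   24. ]
post top [516.08409905 128.91646632  82.86417749]
top gauge36_mark [([743.0, 9.0, 54.0], 0.9)]
scene gauge36_mark [([746.0, 12.0, 57.0], 0.77)]
top gauge48_mark [([528.0, 82.0, 64.0], 0.63)]
scene gauge48_mark [([528.0, 81.0, 68.0], 0.69)]
top gauge60_mark [([726.0, 117.0, 83.0], 0.81), ([515.0, 130.0, -1.0], 0.62)]
scene gauge60_mark [([728.0, 111.0, 78.0], 0.92), ([533.0, 23.0, 1.0], 0.41), ([559.0, 316.0, 2.0], 0.22)]
top stand 0.78 [536.2  27.1  82.5 123.8  11.1]
top stand 0.56 [395.  286.   52.1  93.9  22.5]
top slide_box 0.79 [464.5 443.9  72.6 108.    8.9]
top slide_box 0.46 [559.8 317.6  51.5  91.1   7.6]
top cell 0.8 [383 275] [402 295] [[ 404.8 -257.    25. ]]
top cell 0.48 [258 216] [308 254] [[535.2  26.6  25. ]]
scene stand 0.74 [ 536.1 -415.5   63.   111.6   -2.5]
scene stand 0.7 [541.6  30.   86.2 122.8   9.6]
scene slide_box 0.66 [ 543.3 -402.3   59.2  107.3   -4.1]
scene slide_box 0.61 [470.9 448.3  87.1 105.3   6.3]
scene cell 0.65 [243 127] [258 143] [[ 415.9 -249.2   25. ]]
scene cell 0.17 [172 119] [201 145] [[ 541.9 -404.7   25. ]]
```

```bash
cat >> h.py <<'E'
def to(x,y,z,az):
    """tool-frame shift (cm) and z-turn (deg) taking the tool, pointing down, to world x,y,z with jaw (tool y) azimuth az"""
    s=r.state(); q=R.from_quat(s["tool_rot"],scalar_first=True)
    a=np.radians(az); g=R.from_matrix(np.c_[[-np.sin(a)*-1,-np.cos(a),0],[np.cos(a),np.sin(a),0],[0,0,-1]])
    print("t",round(s["time_s"],2),"tcp",s["tool_pos"].round(1),"F",s["contact_force"].round(1),"open",round(s["opening"],3))
    print("shift",(q.inv().apply(np.array([x,y,z])-s["tool_pos"])/10).round(2),"turn",np.degrees((q.inv()*g).as_rotvec()).round(2))
E
python3 - <<'E'
from h import *
for n,c in(("top",(283,236)),("scene",(290,208))):
    g=cv2.cvtColor(cv2.imread(f"pics/{n}0.png"),cv2.COLOR_BGR2GRAY)
    i=np.round(g[c[1]-3:c[1]+4,c[0]-3:c[0]+4].mean()); print(i)
    for lo in(18,28):
        m=np.zeros((422,562),np.uint8); h=g.copy(); cv2.floodFill(h,m,c,255,lo,40,cv2.FLOODFILL_FIXED_RANGE|cv2.FLOODFILL_MASK_ONLY|4)
        print(n,lo,m.sum(),rect(n,m[1:-1,1:-1],20))
st=np.array([535.5,26,0]);a=np.radians(10.5);X=np.array([np.cos(a),np.sin(a),0]);Y=np.array([-np.sin(a),np.cos(a),0])
print("predicted post",st+107*Y,"tip",st+61*Y)
to(561,318,110,7.4)
E
```

```text
151.0
top 18 2832 [535.2  26.6  59.4 101.   10.9]
top 28 2870 [536.   26.5  61.7 101.5  10.7]
125.0
scene 18 110822 [ 3.7480e+02 -1.9720e+02  1.2197e+03  1.7682e+03 -1.0000e-01]
scene 28 131667 [ 374.1 -196.9 1223.1 1769.8   -0. ]
predicted post [516.00079877 131.20827511   0.        ] tip [524.38363294  85.97854936   0.        ]Traceback (most recent call last):
  File "<stdin>", line 10, in <module>
  File "h.py", line 35, in to
    a=np.radians(az); g=R.from_matrix(np.c_[[-np.sin(a)*-1,-np.cos(a),0],[np.cos(a),np.sin(a),0],[0,0,-1]])
                        ~~~~~~~~~~~~~^^^^^^^^^^^^^^^^^^^^^^^^^^^^^^^^^^^^^^^^^^^^^^^^^^^^^^^^^^^^^^^^^^^^^^
  File "scipy/spatial/transform/_rotation.pyx", line 1143, in scipy.spatial.transform._rotation.Rotation.from_matrix
ValueError: Non-positive determinant (left-handed or null coordinate frame) in rotation matrix 0: [[ 0.1287956   0.99167116  0.        ]
 [-0.99167116  0.1287956   0.        ]
 [ 0.          0.         -1.        ]].
```

```bash
sed -i 's/\[-np.sin(a)\*-1,-np.cos(a),0\]/[-np.sin(a),np.cos(a),0]/' h.py; python3 -c "
from h import *
to(560.5,318,110,7.4)"
```

```text
t 1.8 tcp [191.7 542.2 231.3] F [-0.1  0.1 -0.4] open 1.001
shift [-42.25  -8.84  12.13] turn [ 1.000e-02 -0.000e+00  6.313e+01]
```

Call:
step_arm(
  steps=[-42.25,-8.84,12.1,0,0,63.1,1,-42.25,-8.84,12.1,0,0,63.1,1,-42.25,-8.84,12.1,0,0,63.1,1,-42.25,-8.84,12.1,0,0,63.1,1,-42.25,-8.84,12.1,0,0,63.1,1,-42.25,-8.84,12.1,0,0,63.1,1,-42.25,-8.84,12.1,0,0,63.1,1,-42.25,-8.84,12.1,0,0,63.1,1,-42.25,-8.84,12.1,0,0,63.1,1,-42.25,-8.84,12.1,0,0,63.1,1,-42.25,-8.84,12.1,0,0,63.1,1,-42.25,-8.84,12.1,0,0,63.1,1],
)

```text
time_s: 3.0
tool_pos: [559.8, 318.6, 110.5]
tool_rot: [-0.0, 0.66, 0.752, 0.0]
contact_force: [0.1, 0.8, -0.4]
opening: 1.0
```

```bash
python3 -c "
from h import *
to(560.5,318,1,7.4);print(r.state()['joints'].round(2))"
```

```text
t 3.0 tcp [559.8 318.6 110.5] F [ 0.1  0.8 -0.4] open 1.0
shift [-0.07  0.06 10.95] turn [-0.02 -0.02  0.08]
[0.42 0.57 0.07 1.07 0.   1.86]
```

Call:
step_arm(
  steps=[-0.05,0.05,5,0,0,0,1,-0.05,0.05,9,0,0,0,1,-0.05,0.05,11,0,0,0,1,-0.05,0.05,11,0,0,0,1,-0.05,0.05,11,0,0,0,0.4,-0.05,0.05,11,0,0,0,0.4,-0.05,0.05,11,0,0,0,0.4,-0.05,0.05,11,0,0,0,0.4,-0.05,0.05,11,0,0,0,0.4,-0.05,0.05,11,0,0,0,0.4],
  newtons=60,
)

```text
time_s: 4.0
tool_pos: [562.9, 318.8, 3.1]
tool_rot: [0.001, 0.66, 0.752, 0.002]
contact_force: [-1.0, 0.3, 6.5]
opening: 0.574
```

```bash
python3 -c "
from h import *
to(535.7,26.5,125,10.8)"
```

```text
t 4.0 tcp [562.9 318.8   3.1] F [-1.   0.3  6.5] open 0.574
shift [-28.6   -6.43 -12.28] turn [ 0.25 -0.11 -3.35]
```

Call:
step_arm(
  steps=[0,0,0,0,0,0,0.4,0,0,-1,0,0,0,0.4,0,0,-4,0,0,0,0.4,0,0,-8,0,0,0,0.4,0,0,-12,0,0,0,0.4,0,0,-12,0,0,0,0.4,0,0,-12,0,0,0,0.4],
)

```text
time_s: 4.7
tool_pos: [562.0, 317.9, 121.9]
tool_rot: [0.001, 0.66, 0.751, 0.001]
contact_force: [-0.2, -0.6, -3.3]
opening: 0.57
```

```bash
python3 -c "
from h import *
to(535.7,26.5,125,10.8)
for n in('top','scene'): cv2.imwrite(f'pics/{n}1.png',r.read_camera(n)[:,:,::-1])
S=cv2.imread('pics/scene1.png');T=cv2.imread('pics/top1.png')
p=project('top',[[562,318,120]])[0].astype(int);q=project('scene',[[562,318,120]])[0].astype(int);print(p,q)
f=lambda I,c:cv2.resize(I[c[1]-50:c[1]+50,c[0]-50:c[0]+50],None,fx=4,fy=4,interpolation=2)
cv2.imwrite('pics/m1.png',np.hstack([f(T,p),f(S,q)]))"
```

```text
t 4.7 tcp [562.  317.9 121.9] F [-0.2 -0.6 -3.3] open 0.57
shift [-28.55  -6.37  -0.36] turn [ 0.17 -0.04 -3.38]
[163 222] [375 256]
```

View pics/m1.png

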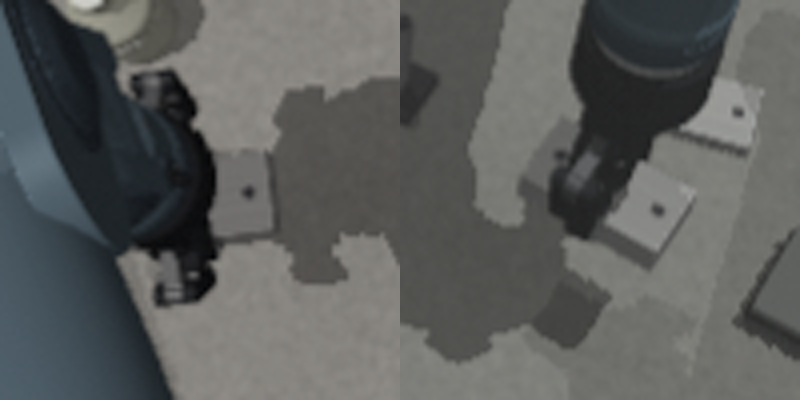

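The plate is held and level: one dimple shows in the top crop at (249,192) and the other in the scene crop at (658,210). Next I'll work out the offset in the hand.

```bash
python3 -c "
from h import *
T=cv2.imread('pics/top1.png').astype(float);S=cv2.imread('pics/scene1.png').astype(float)
a=dimple(T,(174.8,219.6));b=dimple(S,(389,258))
A=onz('top',[a],142.8)[0];B=onz('scene',[b],142.8)[0];d=B-A
print(A,B,(A+B)/2,np.hypot(*d[:2]),np.degrees(np.arctan2(-d[0],d[1])))
to(535.7,26.5,120,10.8)"
```

```text
[566.13942697 286.508092   142.8       ] [556.95181916 348.16233587 142.8       ] [561.54562307 317.33521394 142.8       ] 62.33504571745767 8.475745606350078
t 4.8 tcp [559.8 316.9 118.7] F [ 0.1 -0.3 -2.7] open 0.569
shift [-28.49  -6.14  -0.08] turn [-0.17  0.05 -3.37]
```

```bash
python3 -c "
from h import *
for k in range(4):
    r.read_camera('top');print(r.state()['tool_pos'].round(1),r.state()['joint_vel'].round(3))
to(535.7,26.5,120,10.8)"
```

```text
[559.4 316.8 118.2] [ 0.001  0.008 -0.003  0.     0.002 -0.   ]
[559.5 316.8 118. ] [-0.001  0.002  0.004  0.001 -0.     0.   ]
[559.6 316.9 118.2] [-0.001 -0.002  0.007  0.     0.001  0.   ]
[559.8 317.  118.4] [ 0.001 -0.005  0.012  0.002  0.    -0.001]
t 5.0 tcp [559.8 317.  118.4] F [ 0.3  0.3 -3.9] open 0.573
shift [-28.49  -6.15  -0.11] turn [-0.2   0.05 -3.37]
```

Call:
step_arm(
  steps=[-5,-1,0,0,0,-0.6,0.4,-9.5,-2,0,0,0,-1.2,0.4,-14,-3,0,0,0,-1.8,0.4,-19,-4.1,0,0,0,-2.4,0.4,-23,-5,0,0,0,-2.9,0.4,-26.5,-5.7,0,0,0,-3.4,0.4,-28.5,-6.15,0,0,0,-3.4,0.4,-28.5,-6.15,0,0,0,-3.4,0.4,-28.5,-6.15,0,0,0,-3.4,0.4,-28.5,-6.15,0,0,0,-3.4,0.4,-28.5,-6.15,0,0,0,-3.4,0.4,-28.5,-6.15,0,0,0,-3.4,0.4],
)

```text
time_s: 6.2
tool_pos: [537.0, 27.9, 120.2]
tool_rot: [-0.0, 0.637, 0.771, 0.0]
contact_force: [0.1, -0.1, -3.0]
opening: 0.575
```

```bash
python3 -c "
from h import *
for n in('top','scene'): cv2.imwrite(f'pics/{n}2.png',r.read_camera(n)[:,:,::-1])
to(535.7,26.5,28,10.8)
S=cv2.imread('pics/scene2.png');T=cv2.imread('pics/top2.png')
p=project('top',[[535,26,120]])[0].astype(int);q=project('scene',[[535,26,100]])[0].astype(int);print(p,q)
f=lambda I,c:cv2.resize(I[c[1]-50:c[1]+50,c[0]-50:c[0]+50],None,fx=4,fy=4,interpolation=2)
cv2.imwrite('pics/m2.png',np.hstack([f(T,p),f(S,q)]))"
```

```text
t 6.3 tcp [537.   27.7 120.3] F [-0.   0.4 -2.3] open 0.573
shift [-0.09 -0.15  9.23] turn [ 0.   -0.01  0.09]
[282 232] [290 189]
```

View pics/m2.png

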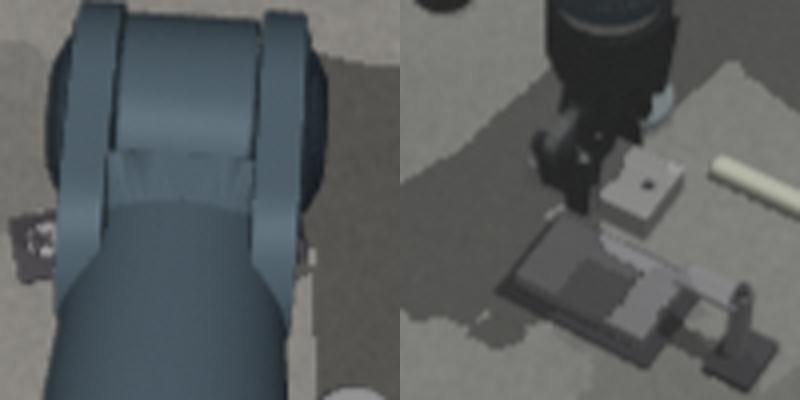

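The plate is held level over the pad; its +y dimple is at (648,184) in the scene crop.

```bash
python3 -c "
from h import *
S=cv2.imread('pics/scene2.png').astype(float)
b=dimple(S,(301.6,184.6));a=np.radians(10.8);Y=np.array([-np.sin(a),np.cos(a),0])
for z in(139,142,145): print(z,(onz('scene',[b],z)[0]-32*Y).round(1))
print('stand by scene',onz('scene',[(290.3,207.3)],20))
to(535.7,26.5,40,10.8)"
```

```text
139 [535.1  25.7 139. ]
142 [537.   27.2 142. ]
145 [538.9  28.7 145. ]
stand by scene [[535.24898848  25.80523501  20.        ]]
t 6.3 tcp [537.   27.7 120.3] F [-0.   0.4 -2.3] open 0.573
shift [-0.09 -0.15  8.03] turn [ 0.   -0.01  0.09]
```

Call:
step_arm(
  steps=[-0.1,-0.15,4,0,0,0,0.4,-0.1,-0.15,7.5,0,0,0,0.4,-0.1,-0.15,9,0,0,0,0.4,-0.1,-0.15,9.3,0,0,0,0.4,-0.1,-0.15,9.3,0,0,0,0.4,-0.1,-0.15,9.3,0,0,0,0.4,-0.1,-0.15,9.3,0,0,0,0.4],
)

```text
time_s: 7.0
tool_pos: [537.2, 25.7, 28.8]
tool_rot: [0.001, 0.637, 0.771, 0.001]
contact_force: [0.0, -0.4, -2.5]
opening: 0.571
```

```bash
python3 -c "
from h import *
to(535.7,26.5,22,10.8)"
```

```text
t 7.0 tcp [537.2  25.7  28.8] F [ 0.  -0.4 -2.5] open 0.571
shift [ 0.1  -0.14  0.68] turn [0.18 0.04 0.04]
```

Now I'll lower it in small steps and watch the force.

Call:
step_arm(
  steps=[0,0,0.1,0,0,0,0.4,0,0,0.2,0,0,0,0.4,0,0,0.3,0,0,0,0.4,0,0,0.4,0,0,0,0.4,0,0,0.4,0,0,0,0.4,0,0,0.4,0,0,0,0.4],
)

```text
time_s: 7.6
tool_pos: [535.7, 25.8, 23.3]
tool_rot: [-0.0, 0.637, 0.771, 0.0]
contact_force: [-0.3, 0.1, -2.5]
opening: 0.568
```

```bash
python3 -c "
from h import *
to(535.7,26.5,22,10.8)"
```

```text
t 7.6 tcp [535.7  25.8  23.3] F [-0.3  0.1 -2.5] open 0.568
shift [0.07 0.01 0.13] turn [ 0.   -0.    0.03]
```

Call:
step_arm(
  steps=[0.05,0,0.1,0,0,0,0.4,0.05,0,0.1,0,0,0,0.4,0.05,0,0.15,0,0,0,0.4,0.05,0,0.15,0,0,0,0.4],
)

```text
time_s: 8.0
tool_pos: [535.7, 25.7, 23.1]
tool_rot: [0.001, 0.637, 0.771, -0.0]
contact_force: [-5.1, -1.7, 8.4]
opening: 0.569
```

Call:
step_arm(
  steps=[0.05,0,0.1,0,0,0,0.8,0.05,0,0.1,0,0,0,1,0.05,0,0.1,0,0,0,1,0.05,0,0.1,0,0,0,1,0.05,0,-3,0,0,0,1,0.05,0,-7.5,0,0,0,1,0.05,0,-11,0,0,0,1,0.05,0,-11,0,0,0,1],
)

```text
time_s: 8.8
tool_pos: [539.7, 26.5, 137.2]
tool_rot: [0.004, 0.637, 0.771, 0.003]
contact_force: [1.5, -0.0, -0.2]
opening: 1.003
```

```bash
python3 -c "
from h import *
to(533.5,-415.3,110,-2.4)"
```

```text
t 8.8 tcp [539.7  26.5 137.2] F [ 1.5 -0.  -0.2] open 1.003
shift [-43.27  -8.94   2.74] turn [ 0.58  0.07 13.23]
```

Call:
step_arm(
  steps=[-43.3,-8.7,2.2,0,0,13.2,1,-43.3,-8.7,2.2,0,0,13.2,1,-43.3,-8.7,2.2,0,0,13.2,1,-43.3,-8.7,2.2,0,0,13.2,1,-43.3,-8.7,2.2,0,0,13.2,1,-43.3,-8.7,2.2,0,0,13.2,1,-43.3,-8.7,2.2,0,0,13.2,1,-43.3,-8.7,2.2,0,0,13.2,1,-43.3,-8.7,2.2,0,0,13.2,1,-43.3,-8.7,2.2,0,0,13.2,1,-43.3,-8.7,2.2,0,0,13.2,1,-43.3,-8.7,2.2,0,0,13.2,1],
)

```text
time_s: 10.0
tool_pos: [531.2, -413.4, 109.0]
tool_rot: [-0.001, 0.721, 0.693, 0.0]
contact_force: [0.2, 0.1, -0.9]
opening: 1.001
```

```bash
python3 -c "
from h import *
T=r.read_camera('top')[:,:,::-1].astype(float);cv2.imwrite('pics/top3.png',T)
S=r.read_camera('scene')[:,:,::-1].astype(float);cv2.imwrite('pics/scene3.png',S)
to(533.5,-415.3,2,-2.4)
# placed plate 1: dimples expected
a=np.radians(10.8);Y=np.array([-np.sin(a),np.cos(a),0]);c=np.array([535.7,26.2,44])
for n,I in(('top',T),('scene',S)):
    p=np.array([dimple(I,u,4) for u in project(n,[c+32*Y,c-32*Y])]);Q=onz(n,p,44);d=Q[0]-Q[1]
    print(n,p.round(1).tolist(),Q.mean(0).round(1),np.hypot(*d[:2]).round(1),np.degrees(np.arctan2(-d[0],d[1])).round(1))
g=lambda I,c:cv2.resize(I[c[1]-50:c[1]+50,c[0]-50:c[0]+50],None,fx=4,fy=4,interpolation=2)
cv2.imwrite('pics/m3.png',np.hstack([g(T,(283,236)),g(S,(290,200))]))"
```

```text
t 10.1 tcp [ 531.6 -413.1  109.6] F [ 0.6 -0.7  0.5] open 1.0
shift [-0.22  0.2  10.76] turn [-0.03 -0.05  0.14]
top [[270.6, 236.9], [295.4, 231.8]] [536.2  25.6  44. ] 65.5 11.5
scene [[302.4, 208.5], [279.2, 196.0]] [535.1  26.5  44. ] 75.8 8.7[ WARN:0@1.092] global loadsave.cpp:1063 imwrite_ Unsupported depth image for selected encoder is fallbacked to CV_8U.
```

View pics/m3.png

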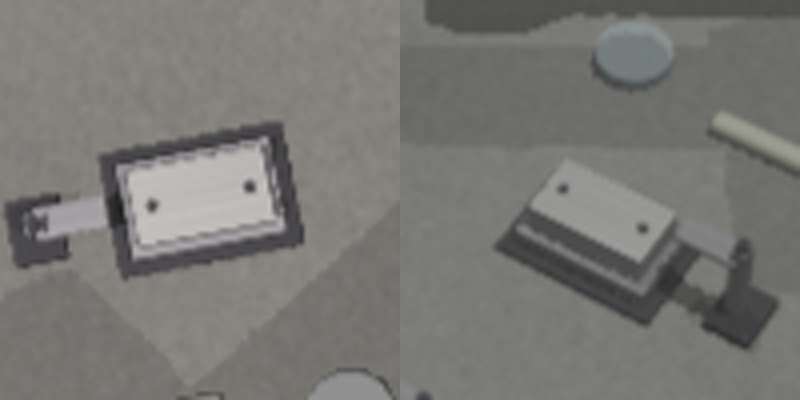

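Plate 1 lies flat and square on the pad, centred at (201,196) in the top crop. Next is the second thick plate.

Call:
step_arm(
  steps=[-0.2,0.2,5,0,0,0,1,-0.2,0.2,9,0,0,0,1,-0.2,0.2,10.6,0,0,0,1,-0.2,0.2,10.6,0,0,0,1,-0.2,0.2,10.6,0,0,0,1,-0.2,0.2,10.6,0,0,0,0.4,-0.2,0.2,10.6,0,0,0,0.4,-0.2,0.2,10.6,0,0,0,0.4,-0.2,0.2,10.6,0,0,0,0.4,-0.2,0.2,10.6,0,0,0,0.4,-0.2,0.2,10.6,0,0,0,0.4],
)

```text
time_s: 11.2
tool_pos: [534.6, -418.0, 5.9]
tool_rot: [0.002, 0.722, 0.692, 0.0]
contact_force: [0.3, 0.8, 6.0]
opening: 0.567
```

Call:
step_arm(
  steps=[0,0,-1,0,0,0,0.4,0,0,-4,0,0,0,0.4,0,0,-8,0,0,0,0.4,0,0,-12,0,0,0,0.4,0,0,-14,0,0,0,0.4,0,0,-14,0,0,0,0.4,0,0,-14,0,0,0,0.4,0,0,-14,0,0,0,0.4],
)

```text
time_s: 12.0
tool_pos: [532.1, -415.8, 141.2]
tool_rot: [-0.002, 0.722, 0.692, -0.0]
contact_force: [-0.2, -0.4, -3.3]
opening: 0.571
```

```bash
python3 -c "
from h import *
T=r.read_camera('top')[:,:,::-1].astype(float);cv2.imwrite('pics/top4.png',T)
S=r.read_camera('scene')[:,:,::-1].astype(float);cv2.imwrite('pics/scene4.png',S)
to(536,26,140,11.2);t=r.state()['tool_pos']-[0,0,3]+[0,0,24]
p=project('top',[t])[0].astype(int);q=project('scene',[t])[0].astype(int);print(p,q)
g=lambda I,c:cv2.resize(I[c[1]-50:c[1]+50,c[0]-50:c[0]+50],None,fx=4,fy=4,interpolation=2)
cv2.imwrite('pics/m4.png',np.hstack([g(T,p),g(S,q)]))" 2>/dev/null
```

```text
t 12.1 tcp [ 532.1 -415.9  141.2] F [ 0.3 -0.1 -3.7] open 0.569
shift [44.16 -1.44  0.26] turn [ -0.18  -0.2  -13.57]
[469 232] [179  94]
```

View pics/m4.png

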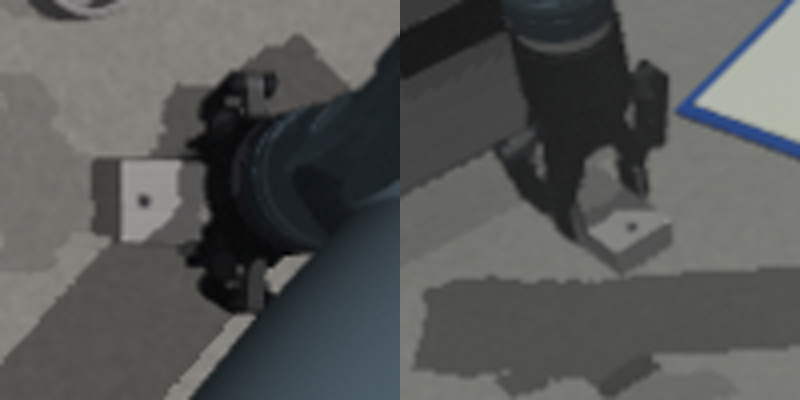

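The second plate is held level, with one dimple at (145,201) in the top crop and (632,227) in the scene crop.

```bash
python3 -c "
from h import *
T=cv2.imread('pics/top4.png').astype(float);S=cv2.imread('pics/scene4.png').astype(float)
a=dimple(T,(454.8,231.8));b=dimple(S,(186.6,100.3));P=tri(a,b);w=np.radians(-2.4);Y=np.array([-np.sin(w),np.cos(w),0])
print(P,'centre',P-32*Y); print(onz('top',[a],160),onz('scene',[b],160))
to(536,26,140,11.2)"
```

```text
[ 532.73380737 -380.87502899  159.09819228] centre [ 531.39378646 -412.84695955  159.09819228]
[[ 533.09205495 -381.08462811  160.        ]] [[ 533.00499238 -379.39895463  160.        ]]
t 12.1 tcp [ 532.1 -415.9  141.2] F [ 0.3 -0.1 -3.7] open 0.569
shift [44.16 -1.44  0.26] turn [ -0.18  -0.2  -13.57]
```

Call:
step_arm(
  steps=[5,-0.2,0,0,0,-2,0.4,10,-0.3,0,0,0,-4,0.4,15,-0.5,0,0,0,-6,0.4,20,-0.7,0,0,0,-7,0.4,25,-0.8,0,0,0,-8,0.4,30,-1,0,0,0,-10,0.4,35,-1.2,0,0,0,-12,0.4,40,-1.4,0,0,0,-13.6,0.4,43,-1.4,0,0,0,-13.6,0.4,43.9,-1.4,0,0,0,-13.6,0.4,43.9,-1.4,0,0,0,-13.6,0.4,43.9,-1.4,0,0,0,-13.6,0.4],
)

```text
time_s: 13.3
tool_pos: [537.2, 21.4, 143.2]
tool_rot: [-0.0, 0.635, 0.773, -0.001]
contact_force: [0.6, -0.1, -2.9]
opening: 0.57
```

Call:
step_arm(
  steps=[0,0,1,0,0,0,0.4,0,0,4,0,0,0,0.4,0,0,5,0,0,0,0.4,0,0,5,0,0,0,0.4,0,0,5,0,0,0,0.4,0,0,5,0,0,0,0.4],
)

```text
time_s: 13.9
tool_pos: [538.5, 21.8, 94.9]
tool_rot: [0.001, 0.635, 0.773, 0.001]
contact_force: [0.1, -0.6, -2.5]
opening: 0.568
```

```bash
python3 -c "
from h import *
S=r.read_camera('scene')[:,:,::-1].astype(float);cv2.imwrite('pics/scene5.png',S)
to(536.5,23.3,56,11.2);t=r.state()['tool_pos'];w=np.radians(11.2);Y=np.array([-np.sin(w),np.cos(w),0])
b=dimple(S,project('scene',[t+[0,0,18]+34.8*Y])[0]);print(b,(onz('scene',[b],t[2]+18)[0]-32*Y).round(1),t)
g=lambda I,c:cv2.resize(I[c[1]-75:c[1]+75,c[0]-75:c[0]+75],None,fx=4,fy=4,interpolation=2)
cv2.imwrite('pics/m5.png',g(S,(290,190)))" 2>/dev/null
```

```text
t 13.95 tcp [538.6  22.   95. ] F [ 0.6 -0.  -2.9] open 0.571
shift [ 0.17 -0.19  3.9 ] turn [0.13 0.03 0.01]
[300.25216316 191.36959209] [537.6  24.1 113. ] [538.56502263  21.96050629  94.96602638]
```

View pics/m5.png

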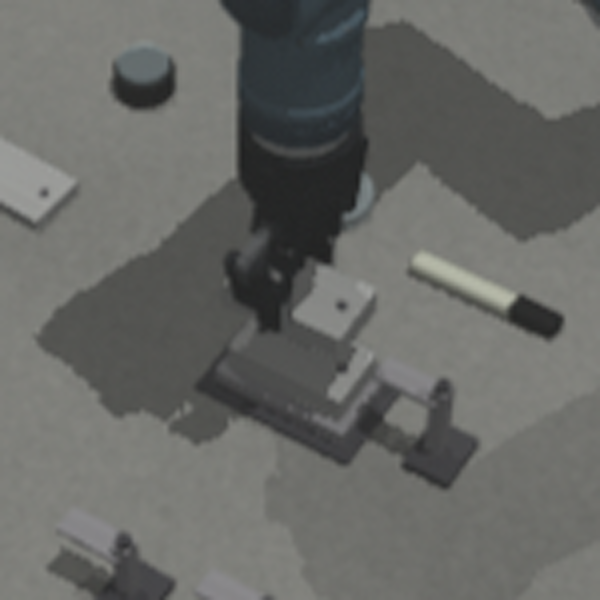

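The plate hangs level just above the first; its dimple is at (342,305) in the crop.

Call:
step_arm(
  steps=[0.2,-0.15,1.5,0,0,0,0.4,0.2,-0.15,3,0,0,0,0.4,0.2,-0.15,3.6,0,0,0,0.4,0.2,-0.15,3.8,0,0,0,0.4,0.2,-0.15,3.8,0,0,0,0.4,0.2,-0.15,3.8,0,0,0,0.4],
)

```text
time_s: 14.55
tool_pos: [536.4, 23.8, 56.6]
tool_rot: [0.001, 0.635, 0.773, 0.0]
contact_force: [0.4, -0.2, -3.2]
opening: 0.57
```

```bash
python3 -c "
from h import *
S=r.read_camera('scene')[:,:,::-1].astype(float);to(536.8,23.7,50,11.2);t=r.state()['tool_pos'];w=np.radians(11.2);Y=np.array([-np.sin(w),np.cos(w),0])
b=dimple(S,project('scene',[t+[0,0,18]+34.8*Y])[0]);print(b,(onz('scene',[b],t[2]+18)[0]-32*Y).round(1))"
```

```text
t 14.6 tcp [536.4  23.9  56.6] F [ 0.1 -0.6 -3.2] open 0.568
shift [-0.02  0.03  0.66] turn [0.09 0.02 0.03]
[300.77075099 199.99744246] [535.1  25.2  74.6]
```

Call:
step_arm(
  steps=[0.05,0.03,0.2,0,0,0,0.4,0.05,0.03,0.3,0,0,0,0.4,0.05,0.03,0.4,0,0,0,0.4,0.05,0.03,0.4,0,0,0,0.4,0.05,0.03,0.5,0,0,0,0.4,0.05,0.03,0.5,0,0,0,0.4],
)

```text
time_s: 15.2
tool_pos: [535.7, 24.4, 50.7]
tool_rot: [-0.0, 0.635, 0.773, -0.0]
contact_force: [0.5, 0.1, -2.6]
opening: 0.569
```

Call:
step_arm(
  steps=[0,0,0.1,0,0,0,0.4,0,0,0.1,0,0,0,0.4,0,0,0.15,0,0,0,0.4,0,0,0.15,0,0,0,0.4],
)

```text
time_s: 15.6
tool_pos: [536.0, 24.5, 49.9]
tool_rot: [0.0, 0.634, 0.773, 0.0]
contact_force: [-2.1, 0.8, 4.3]
opening: 0.568
```

Contact at TCP z 49.9, which puts the underside at 44 as expected. I'll release.

Call:
step_arm(
  steps=[0,0,0,0,0,0,0.8,0,0,0,0,0,0,1,0,0,0,0,0,0,1,0,0,0,0,0,0,1,0,0,-3,0,0,0,1,0,0,-7,0,0,0,1,0,0,-9,0,0,0,1,0,0,-9,0,0,0,1,0,0,-9,0,0,0,1],
)

```text
time_s: 16.5
tool_pos: [536.1, 24.4, 139.3]
tool_rot: [0.0, 0.635, 0.773, 0.0]
contact_force: [-0.2, -0.4, -0.5]
opening: 1.0
```

```bash
python3 -c "
from h import *
to(404.8,-257,110,0)"
```

```text
t 16.5 tcp [536.1  24.4 139.3] F [-0.2 -0.4 -0.5] open 1.0
shift [-25.04 -18.36   2.92] turn [ 0.05  0.   11.23]
```

```bash
python3 -c "
from h import *
from scipy.optimize import least_squares
th=np.linspace(0,6.283,60);c=np.c_[24*np.cos(th),24*np.sin(th)]
def bb(n,x,y):
    P=np.vstack([np.c_[c,0*th],np.c_[c,0*th+22],np.c_[c*21/24,0*th+28]])+[x,y,0];q=project(n,P);return np.r_[q.min(0),q.max(0)]
ob={'top':[382.5,274.5,402.5,295.5],'scene':[242.5,126.5,258.5,143.5]}
for ns in(['top'],['scene'],['top','scene']):
    s=least_squares(lambda v:np.hstack([bb(n,*v)-ob[n] for n in ns]),[403,-257]);print(ns,s.x.round(1),s.fun.round(1))
for n in('top','scene'): cv2.imwrite(f'pics/{n}6.png',r.read_camera(n)[:,:,::-1])
to(404,-257,110,0)"
```

```text
['top'] [ 404.7 -260.1] [ 0.   1.2 -0.  -1.1]
['scene'] [ 408.  -257.1] [ 0.1  0.1 -0.1 -0.1]
['top', 'scene'] [ 405.6 -259.3] [-0.3  0.8 -0.3 -1.5  0.2 -0.6 -0.1 -0.9]
t 16.6 tcp [534.8  24.5 137.9] F [-0.6 -0.3  0.4] open 1.004
shift [-25.07 -18.3    2.81] turn [-0.13 -0.03 11.23]
```

Call:
step_arm(
  steps=[-25,-18.4,2.5,0,0,11.2,1,-25,-18.4,2.5,0,0,11.2,1,-25,-18.4,2.5,0,0,11.2,1,-25,-18.4,2.5,0,0,11.2,1,-25,-18.4,2.5,0,0,11.2,1,-25,-18.4,2.5,0,0,11.2,1,-25,-18.4,2.5,0,0,11.2,1,-25,-18.4,2.5,0,0,11.2,1,-25,-18.4,2.5,0,0,11.2,1,-25,-18.4,2.5,0,0,11.2,1],
)

```text
time_s: 17.6
tool_pos: [404.4, -254.9, 113.9]
tool_rot: [-0.001, 0.706, 0.708, 0.0]
contact_force: [0.1, 0.1, 0.4]
opening: 0.999
```

```bash
python3 -c "
from h import *
T=r.read_camera('top')[:,:,::-1].astype(float);S=r.read_camera('scene')[:,:,::-1].astype(float)
to(402.7,-256.7,3,0)
cv2.imwrite('pics/top7.png',T);cv2.imwrite('pics/scene7.png',S)
g=lambda I,c:cv2.resize(I[c[1]-50:c[1]+50,c[0]-50:c[0]+50],None,fx=4,fy=4,interpolation=2)
cv2.imwrite('pics/m7.png',np.hstack([g(T,(283,236)),g(S,(290,195))]))" 2>/dev/null
```

```text
t 17.7 tcp [ 404.6 -255.2  114.2] F [-0.3  0.7 -0.5] open 0.997
shift [-0.16 -0.19 11.12] turn [-0.01 -0.03  0.18]
```

View pics/m7.png

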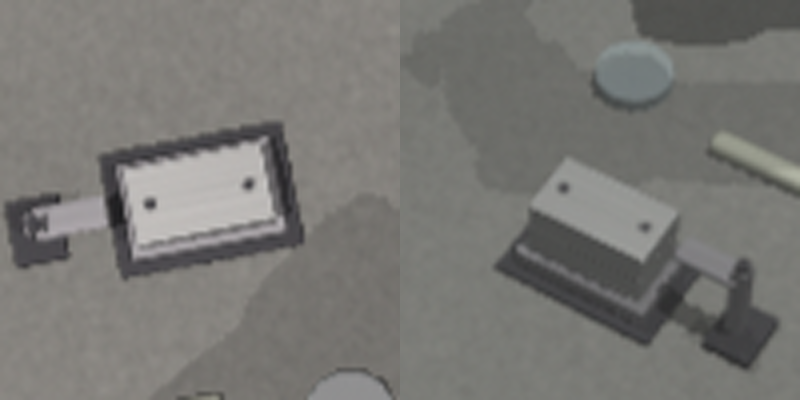

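The stack shows two thick plates, flush and level with the blade; the dimples are at (150,204) and (249,184) in the top crop and (564,188) and (645,227) in the scene crop. Next I'll grasp the cell.

```bash
python3 -c "
from h import *
T=cv2.imread('pics/top7.png').astype(float);S=cv2.imread('pics/scene7.png').astype(float)
t=[dimple(T,(u/4+232.6,v/4+185.6)) for u,v in((150,204),(249,184))];s=[dimple(S,((u-400)/4+239.6,v/4+144.6)) for u,v in((645,227),(564,188))]
P=np.array([tri(a,b) for a,b in zip(t,s)]);d=P[0]-P[1];print(P.round(1),P.mean(0).round(1),np.degrees(np.arctan2(-d[0],d[1])))
print(onz('top',t,68).mean(0),onz('scene',s,68).mean(0))
r.read_camera('top');to(405.2,-258.5,2,0)"
```

```text
[[529.4  57.9  70.4]
 [541.8  -4.7  70. ]] [535.6  26.6  70.2] 11.150144253325406
[535.48897324  26.95349839  68.        ] [534.55161534  25.14871393  68.        ]
t 17.75 tcp [ 404.7 -255.4  114.3] F [-0.4 -0.5 -0. ] open 1.001
shift [-0.32  0.05 11.23] turn [ 0.   -0.02  0.17]
```

Call:
step_arm(
  steps=[-0.3,0.05,5,0,0,0,1,-0.3,0.05,9,0,0,0,1,-0.3,0.05,11.1,0,0,0,1,-0.3,0.05,11.1,0,0,0,1,-0.3,0.05,11.1,0,0,0,1,-0.3,0.05,11.1,0,0,0,0.4,-0.3,0.05,11.1,0,0,0,0.4,-0.3,0.05,11.1,0,0,0,0.4,-0.3,0.05,11.1,0,0,0,0.4,-0.3,0.05,11.1,0,0,0,0.4,-0.3,0.05,11.1,0,0,0,0.4,-0.3,0.05,11.1,0,0,0,0.4],
  newtons=30,
)

```text
time_s: 18.95
tool_pos: [405.7, -260.5, 4.8]
tool_rot: [0.001, 0.707, 0.707, 0.0]
contact_force: [-0.6, 0.7, 5.9]
opening: 0.544
```

Call:
step_arm(
  steps=[0,0,-1,0,0,0,0.4,0,0,-3,0,0,0,0.4,0,0,-6,0,0,0,0.4,0,0,-10,0,0,0,0.4,0,0,-14,0,0,0,0.4,0,0,-15,0,0,0,0.4,0,0,-15,0,0,0,0.4,0,0,-15,0,0,0,0.4,0,0,-15,0,0,0,0.4],
)

```text
time_s: 19.85
tool_pos: [403.3, -258.6, 151.5]
tool_rot: [-0.002, 0.707, 0.707, -0.0]
contact_force: [0.1, -0.2, -1.0]
opening: 0.547
```

```bash
python3 -c "
from h import *
T=r.read_camera('top')[:,:,::-1].astype(float);S=r.read_camera('scene')[:,:,::-1].astype(float)
to(535.5,26.5,150,11);t=r.state()['tool_pos']+[0,0,15]
cv2.imwrite('pics/top8.png',T);cv2.imwrite('pics/scene8.png',S)
p=project('top',[t])[0].astype(int);q=project('scene',[t])[0].astype(int);print(p,q)
g=lambda I,c:cv2.resize(I[c[1]-50:c[1]+50,c[0]-50:c[0]+50],None,fx=4,fy=4,interpolation=2)
cv2.imwrite('pics/m8.png',np.hstack([g(T,p),g(S,q)]))" 2>/dev/null
```

```text
t 19.95 tcp [ 403.4 -258.7  151.6] F [-0.8  0.3 -0.8] open 0.552
shift [28.51 13.22  0.19] turn [ -0.14  -0.15 -10.97]
[404 287] [248  95]
```

View pics/m8.png

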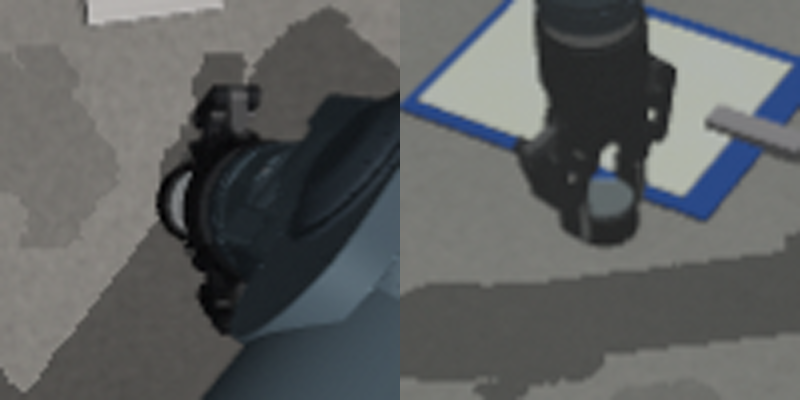

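The cell is held upright. Its left rim is at column 157 of the top crop, and its right edge is at 640 and bottom at 245 in the scene crop.

```bash
python3 -c "
from h import *
from scipy.optimize import least_squares
th=np.linspace(0,6.283,90);c=np.c_[24*np.cos(th),24*np.sin(th)];z0=151.6-4.8
def ext(n,x,y,h=((24,0),(24,22),(21,28))):
    q=project(n,np.vstack([np.c_[c*R_/24,0*th+k] for R_,k in h])+[x,y,z0]);return np.r_[q.min(0),q.max(0)]
print(ext('top',403.4,-258.7).round(1),'top left seen',157/4+354-.4)
e=ext('scene',403.4,-258.7);print(e.round(1),'scene right,bottom seen',240/4+198-.4,245/4+45-.4)
g=lambda dy:(ext('top',403.4,-258.7+dy)[0],ext('scene',403.4,-258.7+dy)[2:])
for dy in(-3,3,6):print(dy,g(dy))
to(535.5,26.5,150,11)"
```

```text
[392.9 276.9 415.4 297.9] top left seen 392.85
[240.2  88.9 257.2 106.8] scene right,bottom seen 257.6 105.85
-3 (np.float64(394.140559483213), array([256.45832539, 106.31819318]))
3 (np.float64(391.6028130887739), array([257.92929607, 107.28417015]))
6 (np.float64(390.33387614364807), array([258.66667277, 107.76842737]))
t 19.95 tcp [ 403.4 -258.7  151.6] F [-0.8  0.3 -0.8] open 0.552
shift [28.51 13.22  0.19] turn [ -0.14  -0.15 -10.97]
```

Call:
step_arm(
  steps=[3,1.4,0,0,0,-1,0.4,6.5,3,0,0,0,-2.5,0.4,10,4.6,0,0,0,-4,0.4,14,6.5,0,0,0,-5.5,0.4,18,8.3,0,0,0,-7,0.4,22,10.2,0,0,0,-8.5,0.4,25,11.6,0,0,0,-10,0.4,27.5,12.8,0,0,0,-11,0.4,28.5,13.2,0,0,0,-11,0.4,28.5,13.2,0,0,0,-11,0.4,28.5,13.2,0,0,0,-11,0.4,28.5,13.2,0,0,0,-11,0.4],
)

```text
time_s: 21.15
tool_pos: [535.7, 24.3, 153.0]
tool_rot: [-0.0, 0.637, 0.771, -0.0]
contact_force: [0.2, 0.7, -1.5]
opening: 0.552
```

Call:
step_arm(
  steps=[0,0,1,0,0,0,0.4,0,0,3,0,0,0,0.4,0,0,5,0,0,0,0.4,0,0,6,0,0,0,0.4,0,0,6,0,0,0,0.4,0,0,6,0,0,0,0.4,0,0,6,0,0,0,0.4],
)

```text
time_s: 21.85
tool_pos: [537.3, 25.3, 94.3]
tool_rot: [0.001, 0.636, 0.772, 0.001]
contact_force: [0.7, -0.4, -0.9]
opening: 0.545
```

```bash
python3 -c "
from h import *
S=r.read_camera('scene')[:,:,::-1];cv2.imwrite('pics/scene9.png',S)
to(535.5,26.5,76,11)
c=(290,190);cv2.imwrite('pics/m9.png',cv2.resize(S[c[1]-50:c[1]+50,c[0]-50:c[0]+50],None,fx=5,fy=5,interpolation=2))"
```

```text
t 21.9 tcp [537.4  25.3  94.4] F [-0.5 -0.6 -0.6] open 0.546
shift [ 0.15 -0.16  1.83] turn [0.12 0.03 0.02]
```

View pics/m9.png

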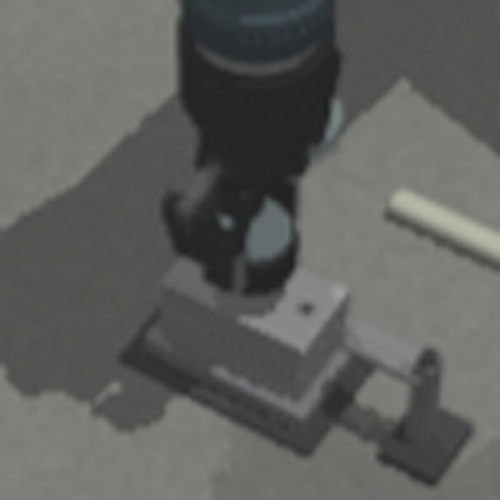

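The cell is upright above the stack at (250,255) in the crop. I'll lower it slowly.

Call:
step_arm(
  steps=[0.1,-0.1,0.7,0,0,0,0.4,0.1,-0.1,1.2,0,0,0,0.4,0.1,-0.1,1.5,0,0,0,0.4,0.1,-0.1,1.6,0,0,0,0.4,0.1,-0.1,1.6,0,0,0,0.4,0.1,-0.1,1.6,0,0,0,0.4],
)

```text
time_s: 22.5
tool_pos: [535.3, 26.3, 77.3]
tool_rot: [0.0, 0.636, 0.772, 0.0]
contact_force: [0.1, 0.0, -0.8]
opening: 0.546
```

```bash
python3 -c "
from h import *
to(535.5,26.5,73,11)"
```

```text
t 22.5 tcp [535.3  26.3  77.3] F [ 0.1  0.  -0.8] open 0.546
shift [0.02 0.02 0.43] turn [ 0.01 -0.    0.03]
```

Call:
step_arm(
  steps=[0,0,0.1,0,0,0,0.4,0,0,0.2,0,0,0,0.4,0,0,0.3,0,0,0,0.4,0,0,0.35,0,0,0,0.4,0,0,0.35,0,0,0,0.4,0,0,0.35,0,0,0,0.4],
)

```text
time_s: 23.1
tool_pos: [535.2, 26.3, 73.8]
tool_rot: [-0.0, 0.636, 0.772, 0.0]
contact_force: [-0.1, 0.2, -1.1]
opening: 0.548
```

Call:
step_arm(
  steps=[0,0,0.1,0,0,0,0.4,0,0,0.1,0,0,0,0.4,0,0,0.1,0,0,0,0.4],
)

```text
time_s: 23.4
tool_pos: [535.4, 26.2, 72.9]
tool_rot: [0.0, 0.636, 0.772, 0.0]
contact_force: [0.5, -0.7, -1.4]
opening: 0.543
```

Call:
step_arm(
  steps=[0,0,0.05,0,0,0,0.4,0,0,0.1,0,0,0,0.4,0,0,0.1,0,0,0,0.4],
)

```text
time_s: 23.7
tool_pos: [535.4, 26.3, 72.8]
tool_rot: [0.0, 0.636, 0.772, 0.0]
contact_force: [-2.3, 0.1, 7.1]
opening: 0.545
```

Contact (+7 N). I'll release, rise, and move clear for the check.

Call:
step_arm(
  steps=[0,0,0,0,0,0,0.7,0,0,0,0,0,0,0.9,0,0,0,0,0,0,1,0,0,0,0,0,0,1,0,0,-2,0,0,0,1,0,0,-5,0,0,0,1,0,0,-9,0,0,0,1,0,0,-10,0,0,0,1,-5,-3,-10,0,0,0,1,-9,-6,-10,0,0,0,1,-13,-8,-10,0,0,0,1,-17,-11,-10,0,0,0,1],
)

```text
time_s: 24.9
tool_pos: [460.6, -160.7, 171.4]
tool_rot: [0.0, 0.636, 0.772, 0.0]
contact_force: [1.2, -0.2, 0.4]
opening: 1.005
```

Call:
step_arm(
  steps=[-4,-2,0,0,0,0,1,-8,-4,0,0,0,0,1,-8,-4,0,0,0,0,1,-8,-4,0,0,0,0,1,-8,-4,0,0,0,0,1],
)

```text
time_s: 25.4
tool_pos: [436.9, -244.2, 171.3]
tool_rot: [-0.001, 0.636, 0.772, 0.0]
contact_force: [-0.2, -1.3, -0.3]
opening: 0.997
```

```bash
python3 -c "
from h import *
T=r.read_camera('top')[:,:,::-1];S=r.read_camera('scene')[:,:,::-1];cv2.imwrite('pics/top10.png',T);cv2.imwrite('pics/scene10.png',S)
g=lambda I,c,w=50:cv2.resize(I[c[1]-w:c[1]+w,c[0]-w:c[0]+w],(400,400),interpolation=2)
f=lambda I:cv2.resize(I,(266,200))
D=[np.abs(cv2.imread(f'pics/{n}0.png').astype(int)-I).max(2).clip(0,255).astype(np.uint8) for n,I in(('top',T),('scene',S))]
b=np.hstack([f(T),f(S),f(cv2.cvtColor(D[0],8))]);b=cv2.copyMakeBorder(b,0,0,0,2,0)
cv2.imwrite('pics/m10.png',np.vstack([np.hstack([g(T,(283,236)),g(S,(290,190))]),b]))
print(r.state()['time_s'],r.state()['tool_pos'])
for n in('top','scene'):print(n,[(world(n,d['centre']).round(1).tolist(),round(d['conf'],2)) for d in r.landmark_of('cell',n)[:3]])
a=np.radians(11);
th=np.linspace(0,6.283,90)
for n in('top','scene'):
  for d in r.regions_of('cell',n)[:1]:
    q=np.argwhere(d['pixels'])[:,::-1];P=np.vstack([np.c_[24*np.cos(th),24*np.sin(th),0*th+k] for k in(68,90)]+[np.c_[21*np.cos(th),21*np.sin(th),0*th+96]])+[535.5,26.5,0]
    e=project(n,P);print(n,q.min(0)-.5,q.max(0)+.5,'expected',e.min(0).round(1),e.max(0).round(1))
"
```

```text
25.5 [ 437.26877652 -243.8565724   171.53114327]
top [([533.5, 27.6, 60.5], 0.72)]
scene [([537.1, 28.2, 65.1], 0.86)]
top [273.5 224.5] [289.5 243.5] expected [272.9 223.9] [292.1 243.5]
scene [281.5 184.5] [299.5 203.5] expected [281.7 184.2] [299.8 204. ]
```

View pics/m10.png

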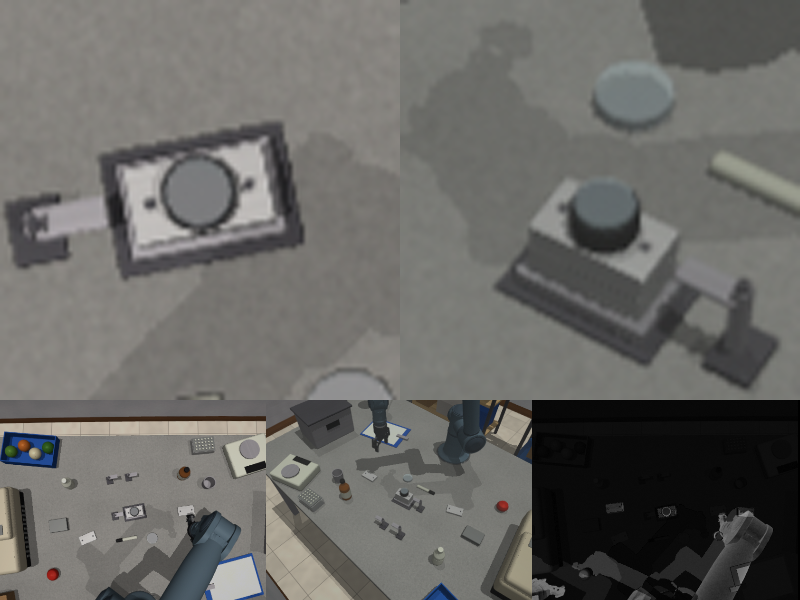

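The cell stands upright at (198,192) in the top crop, between the two dimples. The bystanders show no change in the difference image, and the arm is clear. I'll hand it in.

```bash
python3 -c "
from rig import r
print(r.job_done())"
```

```text
the job is handed in; nothing more can be done
None
```

The job is done and handed in at about 25.7 s of the 69 s allowed. The gauge at the stand is gauge48, so I stacked the two thick plates (24 + 24 mm) on the stand. I then set the cell upright in the middle of the top plate and let go. The two thin plates stayed on the table, clear of the stand.

**Stack position:** the top plate's centre came out at (535.6, 26.6), against a pad centre of about (535.7, 26.5). Its yaw was 11.2° against the pad's 10.8°.

**Stack height:** the cameras put the stack top at 70 mm, against the gauge mark at 68 mm. They read about 2 mm high on most of the table plates too. The second plate touched down with its underside at the expected 44 mm, assuming it sat in the gripper as it did when picked up. In the picture the top is level with the blade.

**Cell:** its outline matched the expected centred, upright position to within 1 px in the scene view. In the top view one edge of the network's mask fell about 2.6 px short. The picture shows the cell central between the dimples.

**Other objects:** the before-and-after difference image showed no change at the bottles, cup, marker, dish or grey box. The arm's shadow crossed part of that image near the marker and dish. The arm was well clear of everything at hand-in.

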